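# Press a connector home with bench locking pliers and release them

### The job

Push the loose circuit module by its blue lug all the way along its channel to the back stop, then squeeze the orange handle of the bench locking pliers down until they snap over centre and stay locked by themselves on the white connector, pressing it fully home. Let go, then flick the red release lever so the pliers spring open, leaving the module at the stop. Use only moderate force on lug, handle and lever, press the connector only with the pliers, and leave everything else on the bench alone.

Things in the scene. Friction and masses are not known exactly. Their poses are not given: they have to be found in the camera images.
- stand: Pliers station fixed to the bench: grey plate 84 x 405 x 12 mm carrying a pair of locking pliers. Origin on the bench top, on the centre line, below the front face of the back stop. y runs along the pliers from the feed end (plate to y = -160 mm) to the handle end (plate to y = +245 mm); z up.
- back_stop (a point): Middle of the foot of the back stop's front face, on the channel floor (stand frame y = 0, z = 30 mm). The module's channel runs from here 155 mm towards the stand's -y; two aluminium rails, 39 mm apart inside, rise 10 mm above the floor; the stop rises 14 mm.
- module: Loose circuit module 36 x 90 x 12 mm, 0.2 kg, lying in the channel, long axis y along the stand's y. Origin: centre of underside. Home when its +y end touches the stop: origin at stand y = -45 mm; starts short of it. Blue lug to push or pinch: 18 (x) x 10 (y) x 28 mm high, centre at y = -35 mm, z = 12 to 40 mm. White connector at y = +25 mm. Push with under 25 N.
- connector: White connector 26 x 14 x 8 mm, slides down into the module. Origin: centre of its underside.
- connector_top (a point): Centre of the connector's top face. In the module's frame z = 23.5 to 24 mm at the start, 20 mm when pressed fully home (4 mm travel). It stays where it is left; about 5 N moves it.
- jaw: The pliers' moving upper jaw with its pad; origin at its pivot, stand frame y = 45, z = 78 mm. Jaw reaches forward to y = -30 mm, top below z = 100 mm.
- press_pad (a point): Lowest point of the white roller pad on the upper jaw, above the connector's place when the module is home. In the stand's frame z is about 58 to 74 mm with the pliers open, about 50 mm when locked on a fully pressed connector. The pad is sprung and presses with 10 to 20 N.
- handle: The pliers' orange handle, origin at its pivot. It turns in the stand's y-z plane. Starts open, sprung up against its rest, sloping up 40 degrees; locks against a hard stop sloping up 1 to 13 degrees: how far it must go depends on a hidden screw setting and must be felt.
- handle_pivot (a point): The handle's pivot, stand frame y = 55, z = 90 mm, between steel cheeks up to z = 106 mm (y = 22 to 78 mm).
- handle_pad (a point): Point to push down: top face of the orange grip (26 mm wide, 18 mm thick, 73 to 138 mm from pivot), 120 mm from the pivot. Resistance 5 to 20 N, falling to nothing some 3 mm before the stop as it goes over centre. Let go before that, it springs open. Over 30 N would harm it.
- lever: Red release lever beyond the handle's end; origin at its pivot. It rocks in the stand's y-z plane: paddle down, inner end up under the locked handle, kicking it back over centre. It springs back when let go.
- lever_pivot (a point): The release lever's pivot, stand frame y = 205, z = 78 mm, between cheeks up to z = 90 mm.
- lever_pad (a point): Point to push down: top of the red paddle (32 mm across, 34 mm long), 45 mm beyond the lever pivot; at rest 94 mm above the bench, sloping up 17 degrees. Free play first, then resistance; the pliers pop open after 3 to 23 mm of push (screw setting) at 3 to 14 N; end stop after 26 mm. Over 35 N would harm it.
- spare_module: Bystander: another module with grey lug, 36 x 90 x 40 mm.
- screwdriver: Bystander: screwdriver with green handle, 170 mm long.
- parts_tray: Bystander: grey tray of connectors, 100 x 70 x 22 mm.
- meter: Bystander: grey hand meter, 85 x 165 x 34 mm.
- solder_spool: Bystander: blue spool, 56 mm diameter, 46 mm high.
- flux_bottle: Bystander: amber bottle, 40 mm diameter, 85 mm high.
- mug: Bystander: white mug, 80 mm diameter, 95 mm high.
Things that resemble listed ones, but are neither listed nor needed, are in the scene too. Leave any purple look-alike of the module alone.

How it is judged:
By the outcome, as a careful person would: the job done as asked, in the order asked, and still so for the second after the job is handed in, with the robot touching nothing.
It also fails if it takes over 72 s, if anything falls off the work surface, if the arm or the gripper's body presses on something with over 40 N, if the wrist force passes 120 N, or if a joint passes its speed limit or range.

### The arm

A 6-joint arm with a two-finger parallel gripper is mounted at the origin on the work surface. World frame = base frame: x ahead of the robot, y to its left, z up, the work surface at z = 0. Lengths are in m, angles in rad, forces in N, time in s.
With the tool pointing down it reaches from about 0.375 to 0.975 m from the base axis. Payload 3.8 kg.
Tool frame: the origin (TCP) lies at the very end of the fingers, on their centre line; the grasp point (between the pads) lies 19 mm behind it; z points along the fingers, x is the direction in which the jaws open and shut, and the axes are right-handed (so a half turn about z gives the same grasp; the last joint's range is limited). The gripper opens to 85 mm and grips with 20 to 120 N. Pads are 22 mm wide; open, the fingers measure 114 mm over their backs; the gripper's body (76 mm by 85 mm) begins 54 mm behind the grasp point. The pads swing forward as they close: fully open they stand 13 mm farther back than shut.
Start: joints at [1.194, 0.264, 1.604, -0, 1.274, -0.037], TCP at [0.225, 0.636, 0.231] pointing down, gripper open.
Joint ranges: [-2.63, 2.63], [-0.94, 2.18], [0.31, 2.57], [-1.31, 4.45], [0, 2.66], [-2.55, 2.55]. Speed limits (rad/s): [2.57, 2.57, 3.14, 3.14, 3.14, 3.14].

### API

Orientations are given as a rotation vector (axis times angle).
In Python, from workcell import bot gives the robot as it stands.
- The arm moves only by the tool carry_out, never from a script. Its argument "deltas" is a list of rows, each an object with "delta_pos": the shift along the tool's x, y, z in m, a list of three; "dr": the turn, a rotation vector about the tool's x, y, z in rad, a list of three. A call has 1 to 10 rows; each row shifts and turns the commanded pose from where the row before left it, along the tool's axes as they then stand; what a row does not reach is not made up. A row lasts 1/8 s, in which the tool goes at most 62.5 mm and 10.7 degrees, less where a joint would pass 70% of its speed; a pose out of reach is approached as far as the arm can. A call is refused whole if a number of a shift passes 0.0625 or a number of a turn 0.188, either way. A call with a gripper value outside its range is refused whole. "grip" is the opening, from 0 (shut) to 1 (fully open), set as the call begins (left out, the last holds). The fingers move at their own pace and stop on an object; "force" is the grip in N (left out, the last holds). Time passes only in rows, so rows that do not move let the fingers close. It gives the time, the measured TCP pose, the force and the opening at its end, in the units of the state.
- bot.read_state(): the state, without advancing time (a new reading comes with each control period).
- bot.read_camera(name): name is "scene" or "top" or "wrist"; returns a dict with "frame" (420x560x3 uint8, red, green, blue), "K" (3x3 intrinsics, pixels), "xyz" and "attitude" of the camera in the world; the wrist camera has in their place "hand_eye" (4x4, takes a point from camera to tool coordinates, whose origin is the TCP and whose axes are the tool frame's). Camera axes: x right, y down, z forward; pixel columns grow to the right and rows downward; lengths in m; the calibration is good to about 2 mm. A picture is of the moment at which its call begins: read the wrist's pose just before it. There is no depth.
- bot.finish_job(): hands the job in, once; it reports no verdict.
The state is a dict: "time": time; "q": joint angles; "joint_vel": joint speeds; "joint_torque": joint torques, N m; "tool_pos": TCP position; "tcp_rot": TCP orientation; "wrist_force": force on the tool from outside, world axes, zero at the start; "torque": the same for the moment, N m; "width": opening from 0.0 (shut) to 1.0 (fully open).
Only numpy, scipy, OpenCV 4.12 (cv2) and the standard library are available. Lean on these libraries where they do the work, as an engineer would, in place of code of your own. Each camera call takes 0.05 s, during which the arm holds its last target.

## Working session

There is one attempt and no reset: what is moved stays moved. The work goes in short steps, Python scripts to look and compute and a tool call to move; the robot and the scene stay as the last step left them, time stands still between calls to the robot, and variables do not carry over. Pictures are saved under pics/ and viewed, and the job is handed in when it is done.

Besides the shell and the picture viewer there is one more tool, called after "Request:" as name([rows], argument=value, ...), one row to a line, values as JSON. carry_out: Moves the arm, as the interface text tells. Its arguments: {"type":"object","properties":{"deltas":{"type":"array"},"grip":{"type":"number"},"force":{"type":"number"}},"required":["deltas"]}

```bash
ls; mkdir -p pics
python3 - <<'E'
from workcell import bot
import cv2
print(bot.read_state())
for n in("scene","top","wrist"):
    c=bot.read_camera(n); cv2.imwrite(f"pics/{n}0.png",c["frame"][:,:,::-1])
    print(n,{k:v for k,v in c.items() if k!="frame"})
E
```

```text
pics
{'time': 0.0, 'q': array([ 1.19410563e+00,  2.64755334e-01,  1.60538853e+00,  1.10538627e-06,
        1.27370609e+00, -3.68460320e-02]), 'joint_vel': array([-0.00136934, -0.0007308 , -0.00105802, -0.0009592 ,  0.00051892,
       -0.00135652]), 'joint_torque': array([ 2.47493677e-03, -5.15117991e+01, -3.67309785e+01, -6.64991603e-05,
        1.29072263e-02, -2.43746092e-05]), 'tool_pos': array([0.22469939, 0.63571691, 0.22995272]), 'tcp_rot': array([ 2.56409863,  1.81307599, -0.00296828]), 'wrist_force': array([ 0.6692957 ,  0.85030107, -0.26178539]), 'torque': array([-0.06588281, -0.00542725,  0.00434491]), 'width': 1.0019345473477201}
scene {'K': array([[407.48564789,   0.        , 276.31435734],
       [  0.        , 407.48564789, 207.84536279],
       [  0.        ,   0.        ,   1.        ]]), 'xyz': array([ 1.30705653, -0.18885258,  0.92684868]), 'attitude': array([-1.90912899, -1.49632239,  0.64309329])}
top {'K': array([[434.01289081,   0.        , 283.42397017],
       [  0.        , 434.01289081, 201.62548532],
       [  0.        ,   0.        ,   1.        ]]), 'xyz': array([0.27998075, 0.00899384, 1.43175547]), 'attitude': array([-2.10437534,  2.15328675, -0.22278889])}
wrist {'K': array([[330.08337872,   0.        , 280.22641772],
       [  0.        , 330.08337872, 208.97412692],
       [  0.        ,   0.        ,   1.        ]]), 'hand_eye': array([[ 9.99999633e-01,  6.55462866e-04, -5.50793084e-04,
         7.45252978e-04],
       [-4.56665779e-04,  9.52531444e-01,  3.04439878e-01,
        -7.80129833e-02],
       [ 7.24196767e-04, -3.04439515e-01,  9.52531394e-01,
        -1.42495793e-01],
       [ 0.00000000e+00,  0.00000000e+00,  0.00000000e+00,
         1.00000000e+00]])}
```

View pics/scene0.png

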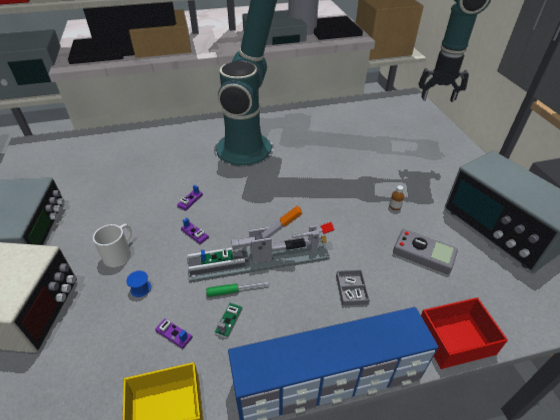

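View pics/top0.png

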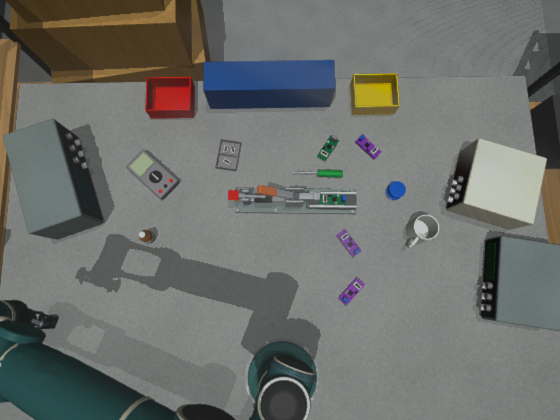

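View pics/wrist0.png

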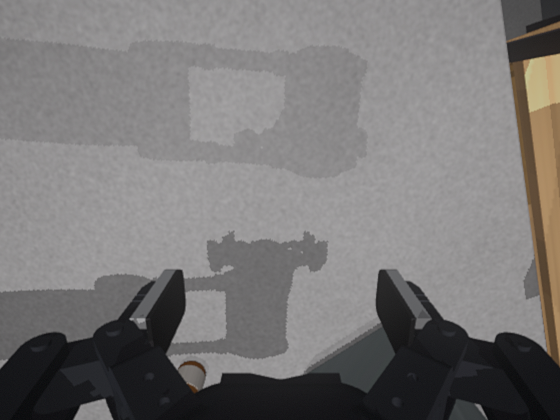

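The module (blue lug, green board) sits in the channel at top pixel ≈(330,198), and the red lever is at ≈(233,196). The purple look-alikes are at (368,147), (348,242) and (351,290). The spare is at (328,147). I'll enlarge the station to confirm.

```bash
cat > h.py <<'E'
import numpy as np, cv2
from scipy.spatial.transform import Rotation as R
from workcell import bot
def cam(n):
    s=bot.read_state(); c=bot.read_camera(n)
    if n=="wrist":
        T=np.eye(4);T[:3,:3]=R.from_rotvec(s["tcp_rot"]).as_matrix();T[:3,3]=s["tool_pos"]
        W=T@c["hand_eye"]; c["Rm"]=W[:3,:3];c["p"]=W[:3,3]
    else: c["Rm"]=R.from_rotvec(c["attitude"]).as_matrix();c["p"]=c["xyz"]
    return c
def ray(c,u,v,z):
    d=c["Rm"]@np.linalg.inv(c["K"])@[u,v,1]; return c["p"]+d*(z-c["p"][2])/d[2]
def proj(c,P):
    q=(np.atleast_2d(P)-c["p"])@c["Rm"]; q=q@c["K"].T; return q[:,:2]/q[:,2:]
def crop(c,x0,y0,x1,y1,f,name):
    cv2.imwrite("pics/"+name,cv2.resize(c["frame"][y0:y1,x0:x1,::-1],None,fx=f,fy=f,interpolation=cv2.INTER_CUBIC))
E
python3 - <<'E'
from h import *
c=cam("top");crop(c,220,175,370,225,5,"t1.png")
d=cam("scene");crop(d,180,200,345,285,4.8,"s1.png")
for u,v,z in((235,205,.012),(236,213,.012),(356,213,.012),(356,192,.012),(235,190,.012),(233,196,.094)):print(u,v,ray(c,u,v,z))
E
```

```text
235 205 [0.54634041 0.14165278 0.012     ]
236 213 [0.51933399 0.13843702 0.012     ]
356 213 [ 0.51061513 -0.2597413   0.012     ]
356 192 [ 0.58195654 -0.26376234  0.012     ]
235 190 [0.5973618  0.14148594 0.012     ]
233 196 [0.55985736 0.14016941 0.094     ]
```

View pics/t1.png

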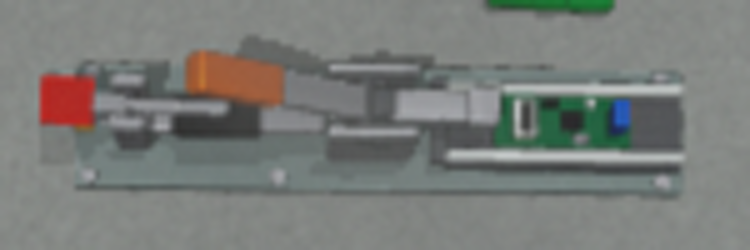

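View pics/s1.png

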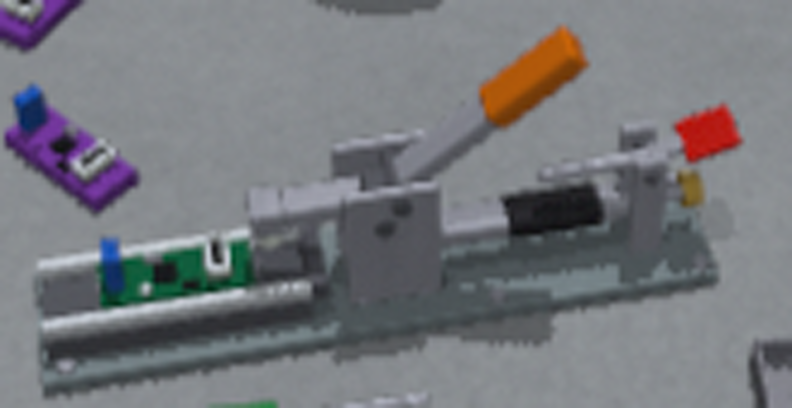

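```bash
cat > fit.py <<'E'
from h import *
from scipy.optimize import least_squares
c=cam("top");d=cam("scene")
obs=[(c,356.8,213.7,-42,-160,10),(c,356.8,189.4,42,-160,12),(c,235,212.4,-42,245,12),(c,236,187.6,42,245,12),(c,233.4,195,0,250,94),
(d,189,280.5,42,-160,12),(d,329.4,257.8,42,245,12)]
def W(s,p):
    s=np.atleast_2d(s)/1000; a=p[2];M=np.array([[np.cos(a),-np.sin(a),0],[np.sin(a),np.cos(a),0],[0,0,1]]);return s@M.T+[p[0],p[1],0]
def f(p): return np.concatenate([(proj(k,W((x,y,z),p))-[u,v])[0] for k,u,v,x,y,z in obs])
r=least_squares(f,[.55,-.1,0]);print(r.x,r.fun.round(1))
for n,k,(x0,y0,x1,y1),s in(("t",c,(220,175,370,225),5),("s",d,(180,190,345,285),4.8)):
    im=cv2.resize(k["frame"][y0:y1,x0:x1,::-1],None,fx=s,fy=s,interpolation=cv2.INTER_CUBIC)
    for P in[(-42,-160,12),(42,-160,12),(-42,245,12),(42,245,12),(0,0,44),(0,250,94),(0,205,90),(19.5,-155,40),(-19.5,-155,40),(19.5,0,40),(-19.5,0,40)]+[(0,55+r_*np.cos(.698)-9*np.sin(.698),90+r_*np.sin(.698)+9*np.cos(.698)) for r_ in(73,120,138)]:
        q=(proj(k,W(P,r.x))[0]-[x0-.5,y0-.5])*s; cv2.circle(im,tuple(int(t) for t in q),3,(255,0,255),-1)
    cv2.imwrite(f"pics/fit_{n}.png",im)
E
python3 fit.py
```

```text
[ 0.55611956 -0.10420869 -0.03398538] [ 0.  -0.1 -0.5 -0.5 -0.1 -0.3 -0.3 -0.3 -2.1 -0.4 -1.9 -0.2 -0.9 -1. ]
```

```bash
python3 -c "
import cv2,numpy as np
a=cv2.imread('pics/fit_t.png');b=cv2.imread('pics/fit_s.png');w=max(a.shape[1],b.shape[1]);p=lambda i:cv2.copyMakeBorder(i,0,0,0,w-i.shape[1],0);i=np.vstack([p(b),a[:140 if 0 else a.shape[0]]]);print(i.shape);cv2.imwrite('pics/fit.png',cv2.resize(i,None,fx=.85,fy=.85))"
```

```text
Traceback (most recent call last):
ValueError: all the input array dimensions except for the concatenation axis must match exactly, but along dimension 1, the array at index 0 has size 792 and the array at index 1 has size 750
```

View pics/fit_t.png

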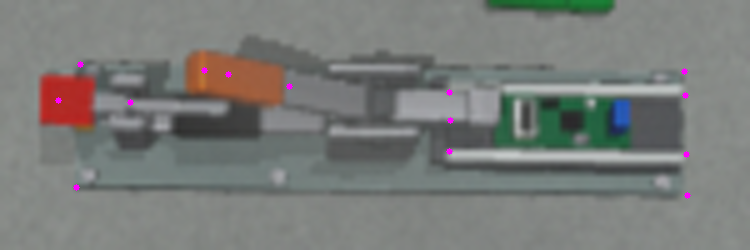

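View pics/fit_s.png

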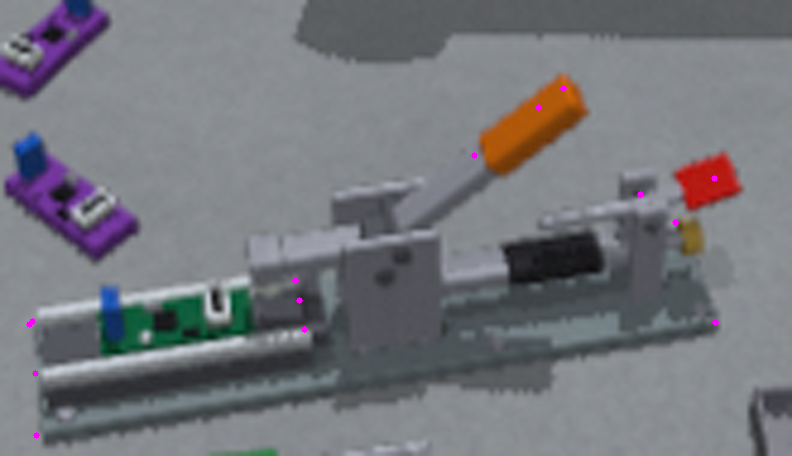

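```bash
cat >> h.py <<'E'
ST=np.array([0.5561,-0.1042,-0.034])
def W(s,p=None):
    p=ST if p is None else p
    s=np.atleast_2d(s)/1000; a=p[2];M=np.array([[np.cos(a),-np.sin(a),0],[np.sin(a),np.cos(a),0],[0,0,1]]);return s@M.T+[p[0],p[1],0]
def S(w):
    a=ST[2];M=np.array([[np.cos(a),-np.sin(a),0],[np.sin(a),np.cos(a),0],[0,0,1]]);return (np.asarray(w)-[ST[0],ST[1],0])@M*1000
def st():
    s=bot.read_state();r=R.from_rotvec(s["tcp_rot"]).as_matrix()
    print("t",round(s["time"],2),"tcp stand mm",S(s["tool_pos"]).round(1),"F",s["wrist_force"].round(1),"w",round(s["width"],2),"xang",np.degrees(np.arctan2(r[1,0],r[0,0])).round(2));return s,r
E
python3 - <<'E'
from h import *
c=cam("top");s,r=st()
lug=ray(c,344.2,198.2,.070);print("lug stand",S(lug))
Rd=np.column_stack([W((1000,0,0))[0]-W((0,0,0))[0],W((0,-1000,0))[0]-W((0,0,0))[0],[0,0,-1]])
dr=R.from_matrix(r.T@Rd).as_rotvec();print("dr total",dr)
g=W((0,-150,160))[0]
print(g-s["tool_pos"],"in new tool axes",Rd.T@(g-s["tool_pos"]))
E
```

```text
t 0.4 tcp stand mm [-356.1  728.8  231.1] F [ 0.5  0.6 -0.5] w 1.0 xang 70.53
lug stand [  -2.28575832 -109.46318468   70.        ]
dr total [2.08813654e-04 3.25226978e-04 1.26498748e+00]
[ 0.32605453 -0.89041363 -0.07107186] in new tool axes [0.35613432 0.8788153  0.07107186]
```

Request:
carry_out([
  {"delta_pos": [0, 0, -0.01], "dr": [0, 0, 0.18]},
  {"delta_pos": [0, 0, -0.01], "dr": [0, 0, 0.18]},
  {"delta_pos": [0, 0, -0.01], "dr": [0, 0, 0.18]},
  {"delta_pos": [0, 0, -0.01], "dr": [0, 0, 0.18]},
  {"delta_pos": [0, 0, -0.01], "dr": [0, 0, 0.18]},
  {"delta_pos": [0, 0, -0.01], "dr": [0, 0, 0.18]},
  {"delta_pos": [0, 0, -0.01], "dr": [0, 0, 0.185]},
], grip=0)

```text
time: 1.27
tool_pos: [0.225, 0.6364, 0.3016]
tcp_rot: [-3.141, 0.063, -0.0]
wrist_force: [-0.3, -0.6, -0.6]
width: -0.0
```

Request:
carry_out([
  {"delta_pos": [0.022, 0.054, 0], "dr": [0, 0, 0]},
  {"delta_pos": [0.022, 0.054, 0], "dr": [0, 0, 0]},
  {"delta_pos": [0.022, 0.054, 0], "dr": [0, 0, 0]},
  {"delta_pos": [0.022, 0.054, 0], "dr": [0, 0, 0]},
  {"delta_pos": [0.022, 0.054, 0], "dr": [0, 0, 0]},
  {"delta_pos": [0.022, 0.054, 0], "dr": [0, 0, 0]},
  {"delta_pos": [0.022, 0.054, 0], "dr": [0, 0, 0]},
  {"delta_pos": [0.022, 0.054, 0], "dr": [0, 0, 0]},
  {"delta_pos": [0.022, 0.054, 0], "dr": [0, 0, 0]},
  {"delta_pos": [0.022, 0.054, 0], "dr": [0, 0, 0]},
])

```text
time: 2.52
tool_pos: [0.4269, 0.0875, 0.3018]
tcp_rot: [-3.141, 0.053, -0.003]
wrist_force: [0.4, 0.3, -0.9]
width: -0.001
```

Run:
```python
from h import *
s,r=st();c=cam("wrist");crop(c,0,0,560,420,1.4,"w1.png")
g=W((0,-150,160))[0];print(r.T@(g-s["tool_pos"]))
```

```text
t 2.52 tcp stand mm [-135.7  187.2  301.8] F [ 0.4  0.3 -0.9] w -0.0 xang -1.94
[0.13538893 0.33723145 0.14185853]
```

View pics/w1.png

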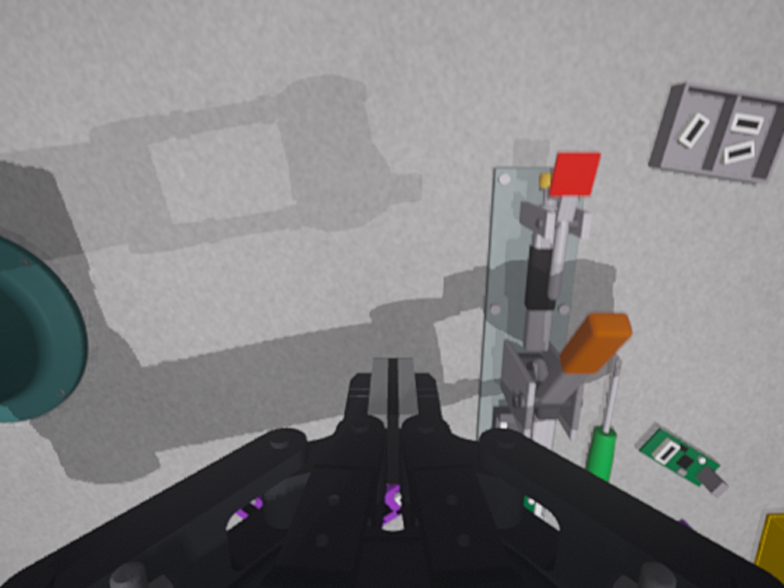

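Request:
carry_out([
  {"delta_pos": [0.0226, 0.056, 0], "dr": [0, 0, 0]},
  {"delta_pos": [0.0226, 0.056, 0], "dr": [0, 0, 0]},
  {"delta_pos": [0.0226, 0.056, 0], "dr": [0, 0, 0]},
  {"delta_pos": [0.0226, 0.056, 0], "dr": [0, 0, 0]},
  {"delta_pos": [0.0226, 0.056, 0.02], "dr": [0, 0, 0]},
  {"delta_pos": [0.0226, 0.056, 0.04], "dr": [0, 0, 0]},
  {"delta_pos": [0, 0, 0.05], "dr": [0, 0, 0]},
  {"delta_pos": [0, 0, 0.03], "dr": [0, 0, 0]},
  {"delta_pos": [0, 0, 0], "dr": [0, 0, 0]},
])

```text
time: 3.7
tool_pos: [0.5451, -0.2412, 0.1637]
tcp_rot: [-3.138, 0.054, 0.01]
wrist_force: [0.4, -0.2, -0.1]
width: 0.007
```

Run:
```python
from h import *
s,r=st();c=cam("wrist");
im=c["frame"][:,:,::-1].copy();im=cv2.resize(im,None,fx=1.4,fy=1.4)
for P in[(0,-109,70),(19.5,0,40),(-19.5,0,40),(19.5,-100,40),(-19.5,-100,40),(42,-100,12),(-42,-100,12),(0,0,44),(9,-109,70),(-9,-109,70)]:
    q=(proj(c,W(P))[0]+.5)*1.4; cv2.circle(im,tuple(int(t) for t in q),3,(255,0,255),-1)
cv2.imwrite("pics/w2.png",im)
```

```text
t 3.7 tcp stand mm [  -6.3 -137.3  163.7] F [ 0.4 -0.2 -0.1] w 0.01 xang -1.97
```

View pics/w2.png

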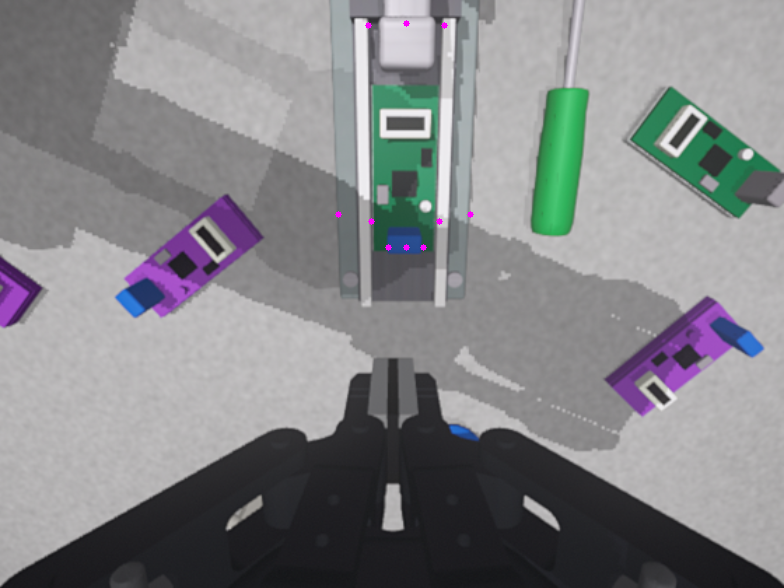

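Request:
carry_out([
  {"delta_pos": [0.002, 0.002, 0.04], "dr": [0, 0, 0]},
  {"delta_pos": [0.002, 0, 0.04], "dr": [0, 0, 0]},
  {"delta_pos": [0.001, 0, 0.03], "dr": [0, 0, 0]},
  {"delta_pos": [0, 0, 0], "dr": [0, 0, 0]},
])

```text
time: 4.25
tool_pos: [0.552, -0.2439, 0.0569]
tcp_rot: [-3.14, 0.052, 0.003]
wrist_force: [0.1, 0.0, -0.0]
width: 0.0
```

Run:
```python
from h import *
s,r=st();c=cam("wrist");crop(c,0,0,560,420,1.4,"w3.png")
```

```text
t 4.25 tcp stand mm [   0.6 -139.8   56.9] F [ 0.1  0.  -0. ] w 0.0 xang -1.91
```

View pics/w3.png

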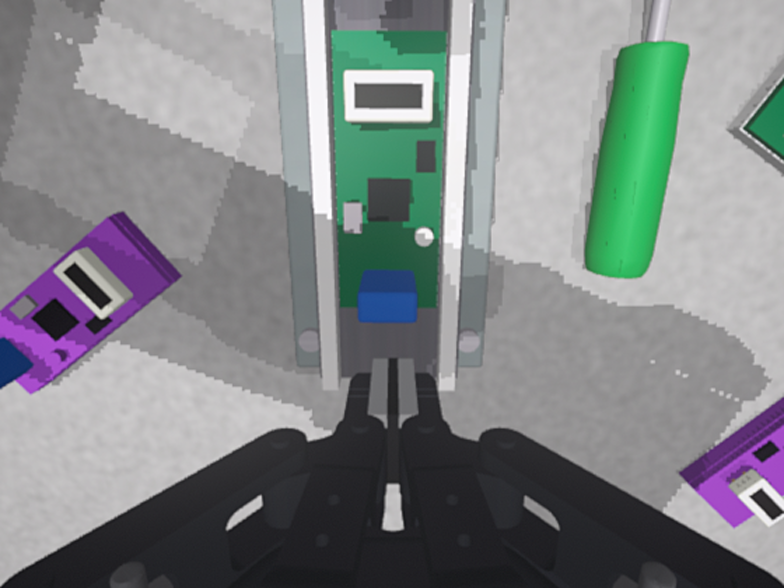

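Request:
carry_out([
  {"delta_pos": [-0.001, -0.004, 0.004], "dr": [0, 0, 0]},
  {"delta_pos": [0, -0.004, 0], "dr": [0, 0, 0]},
  {"delta_pos": [0, -0.002, 0], "dr": [0, 0, 0]},
  {"delta_pos": [0, -0.002, 0], "dr": [0, 0, 0]},
  {"delta_pos": [0, -0.002, 0], "dr": [0, 0, 0]},
  {"delta_pos": [0, -0.002, 0], "dr": [0, 0, 0]},
  {"delta_pos": [0, -0.002, 0], "dr": [0, 0, 0]},
])

```text
time: 5.18
tool_pos: [0.552, -0.2268, 0.0531]
tcp_rot: [3.141, -0.053, 0.0]
wrist_force: [-0.2, -1.9, 0.1]
width: -0.0
```

Run:
```python
from h import *
s,r=st();c=cam("wrist");crop(c,0,0,560,420,1.4,"w4.png")
```

```text
t 5.17 tcp stand mm [ 1.000e-01 -1.226e+02  5.310e+01] F [-0.2 -1.9  0.1] w -0.0 xang -1.94
```

View pics/w4.png

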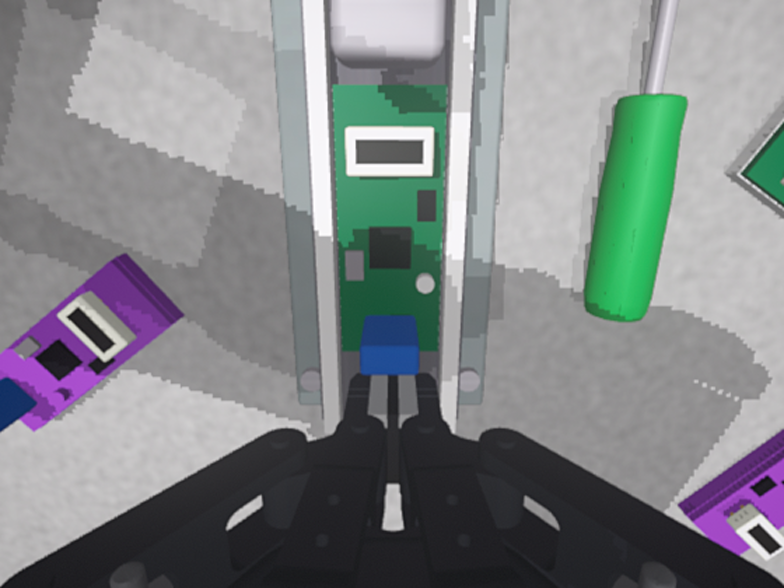

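Request:
carry_out([
  {"delta_pos": [0, -0.0025, 0], "dr": [0, 0, 0]},
  {"delta_pos": [0, -0.0025, 0], "dr": [0, 0, 0]},
  {"delta_pos": [0, -0.0025, 0], "dr": [0, 0, 0]},
  {"delta_pos": [0, -0.0025, 0], "dr": [0, 0, 0]},
  {"delta_pos": [0, -0.0025, 0], "dr": [0, 0, 0]},
  {"delta_pos": [0, -0.0025, 0], "dr": [0, 0, 0]},
  {"delta_pos": [0, -0.0025, 0], "dr": [0, 0, 0]},
  {"delta_pos": [0, -0.0025, 0], "dr": [0, 0, 0]},
  {"delta_pos": [0, -0.0015, 0], "dr": [0, 0, 0]},
])

```text
time: 6.35
tool_pos: [0.5526, -0.2049, 0.0531]
tcp_rot: [-3.141, 0.053, 0.0]
wrist_force: [0.3, -2.1, -0.5]
width: 0.001
```

Run:
```python
from h import *
s,r=st();c=cam("wrist");crop(c,0,0,560,420,1.4,"w5.png")
```

```text
t 6.35 tcp stand mm [  -0.  -100.7   53.1] F [ 0.3 -2.1 -0.5] w 0.0 xang -1.94
```

View pics/w5.png

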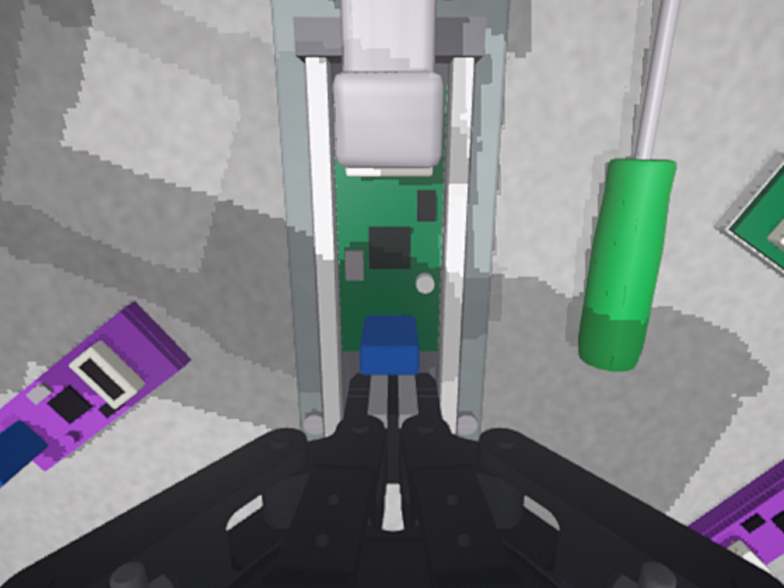

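Request:
carry_out([
  {"delta_pos": [0, -0.001, 0], "dr": [0, 0, 0]},
  {"delta_pos": [0, -0.001, 0], "dr": [0, 0, 0]},
  {"delta_pos": [0, -0.001, 0], "dr": [0, 0, 0]},
  {"delta_pos": [0, -0.001, 0], "dr": [0, 0, 0]},
])

```text
time: 6.9
tool_pos: [0.5528, -0.201, 0.0531]
tcp_rot: [3.141, -0.053, -0.0]
wrist_force: [0.9, -1.0, -1.4]
width: -0.003
```

Request:
carry_out([
  {"delta_pos": [0, -0.0005, 0], "dr": [0, 0, 0]},
  {"delta_pos": [0, -0.0005, 0], "dr": [0, 0, 0]},
])

```text
time: 7.15
tool_pos: [0.5528, -0.2, 0.0531]
tcp_rot: [-3.141, 0.053, 0.0]
wrist_force: [-0.2, -1.4, -0.4]
width: 0.004
```

Request:
carry_out([
  {"delta_pos": [0, -0.0005, 0], "dr": [0, 0, 0]},
  {"delta_pos": [0, -0.0005, 0], "dr": [0, 0, 0]},
])

```text
time: 7.4
tool_pos: [0.5528, -0.199, 0.0531]
tcp_rot: [3.141, -0.053, -0.0]
wrist_force: [0.0, -1.8, -0.5]
width: -0.002
```

Position tracks well. Next I'll make small steps until the stop is felt.

Request:
carry_out([
  {"delta_pos": [0, -0.0005, 0], "dr": [0, 0, 0]},
  {"delta_pos": [0, -0.0005, 0], "dr": [0, 0, 0]},
])

```text
time: 7.65
tool_pos: [0.5529, -0.198, 0.0531]
tcp_rot: [-3.141, 0.053, 0.0]
wrist_force: [-0.5, -0.3, -0.4]
width: 0.003
```

Request:
carry_out([
  {"delta_pos": [0, -0.0005, 0], "dr": [0, 0, 0]},
  {"delta_pos": [0, -0.0005, 0], "dr": [0, 0, 0]},
])

```text
time: 7.9
tool_pos: [0.553, -0.1975, 0.0532]
tcp_rot: [3.14, -0.053, 0.0]
wrist_force: [-0.7, -5.2, -0.7]
width: 0.002
```

Run:
```python
from h import *
s,r=st();c=cam("wrist");crop(c,180,0,380,150,4,"w6.png");c=cam("scene");crop(c,180,200,345,285,4.8,"s6.png")
```

```text
t 7.9 tcp stand mm [  0.  -93.4  53.2] F [-0.7 -5.2 -0.7] w 0.0 xang -1.93
```

View pics/w6.png

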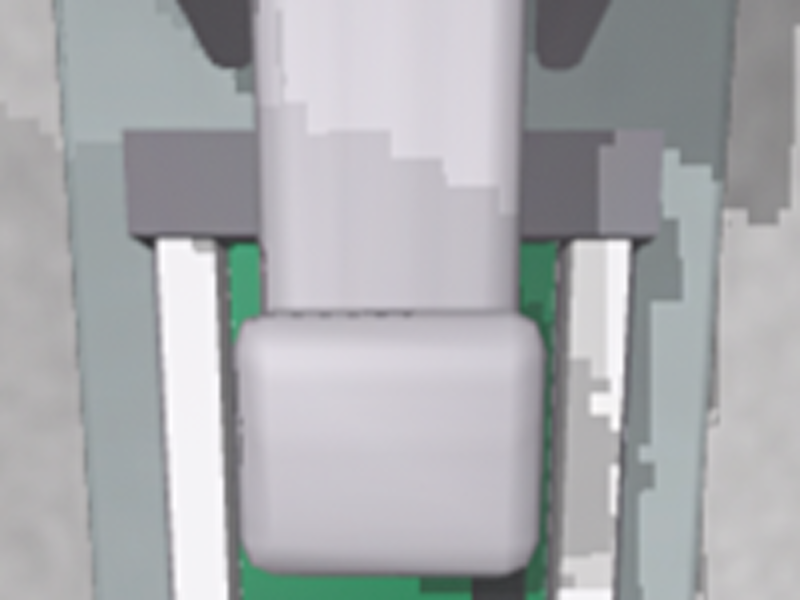

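View pics/s6.png

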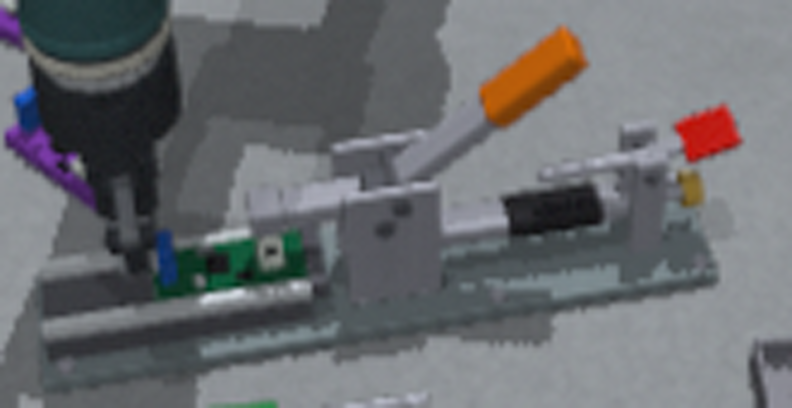

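Request:
carry_out([
  {"delta_pos": [0, -0.0005, 0], "dr": [0, 0, 0]},
  {"delta_pos": [0, 0, 0], "dr": [0, 0, 0]},
])

```text
time: 8.25
tool_pos: [0.5531, -0.1975, 0.0535]
tcp_rot: [3.14, -0.053, 0.001]
wrist_force: [-0.3, -5.6, -0.1]
width: 0.0
```

Request:
carry_out([
  {"delta_pos": [0, 0.01, 0], "dr": [0, 0, 0]},
  {"delta_pos": [0, 0.015, 0], "dr": [0, 0, 0]},
  {"delta_pos": [0, 0, -0.05], "dr": [0, 0, 0]},
  {"delta_pos": [0, 0, -0.05], "dr": [0, 0, 0]},
  {"delta_pos": [0, 0, -0.05], "dr": [0, 0, 0]},
  {"delta_pos": [0, -0.02, -0.05], "dr": [0, 0, 0]},
  {"delta_pos": [0, -0.05, 0], "dr": [0, 0, 0]},
  {"delta_pos": [0, -0.05, 0], "dr": [0, 0, 0]},
  {"delta_pos": [0, 0, 0], "dr": [0, 0, 0]},
])

```text
time: 9.38
tool_pos: [0.5562, -0.0992, 0.2534]
tcp_rot: [-3.14, 0.048, -0.001]
wrist_force: [0.8, -1.2, -0.2]
width: 0.001
```

Run:
```python
from h import *
s,r=st();c=cam("wrist")
im=c["frame"][:,:,::-1].copy();im=cv2.resize(im,None,fx=1.4,fy=1.4)
t=np.radians(40)
for P in[(x,55+q*np.cos(t)-9*np.sin(t),90+q*np.sin(t)+9*np.cos(t)) for q in(73,120,138) for x in(-13,13)]+[(0,250,94),(42,245,12),(-42,245,12)]:
    q=(proj(c,W(P))[0]+.5)*1.4; cv2.circle(im,tuple(int(t) for t in q),3,(255,0,255),-1)
cv2.imwrite("pics/w7.png",im)
```

```text
t 9.38 tcp stand mm [ -0.    5.  253.4] F [ 0.8 -1.2 -0.2] w 0.0 xang -1.75
```

View pics/w7.png

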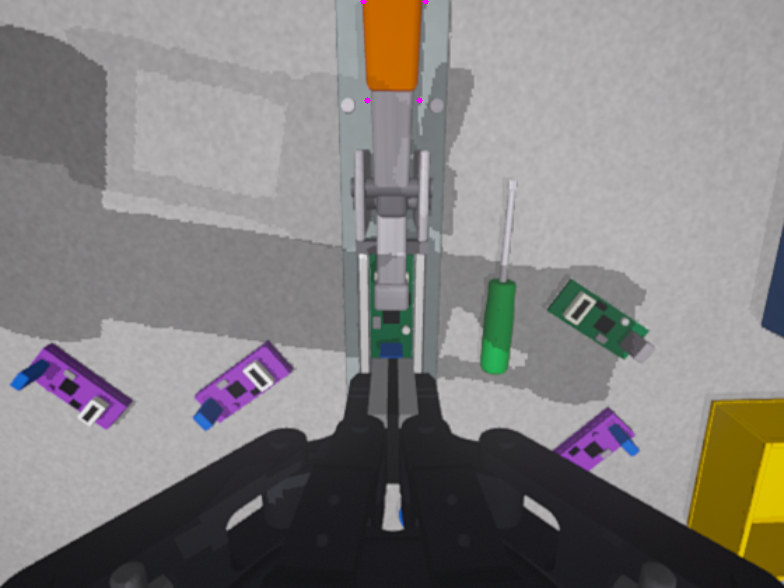

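Request:
carry_out([
  {"delta_pos": [-0.001, -0.045, 0], "dr": [0, 0, 0]},
  {"delta_pos": [0, -0.045, 0], "dr": [0, 0, 0]},
  {"delta_pos": [0, -0.04, 0], "dr": [0, 0, 0]},
  {"delta_pos": [0, 0, 0.03], "dr": [0, 0, 0]},
  {"delta_pos": [0, 0, 0.03], "dr": [0, 0, 0]},
  {"delta_pos": [0, 0, 0], "dr": [0, 0, 0]},
])

```text
time: 10.18
tool_pos: [0.5576, 0.027, 0.19]
tcp_rot: [3.141, -0.055, -0.01]
wrist_force: [0.4, -0.2, 0.0]
width: 0.004
```

Run:
```python
from h import *
s,r=st();c=cam("wrist");crop(c,0,0,560,420,1.4,"w8.png");c=cam("scene");crop(c,180,150,345,265,4.8,"s8.png")
```

```text
t 10.18 tcp stand mm [ -3.  131.2 190. ] F [ 0.4 -0.2  0. ] w 0.0 xang -2.02
```

View pics/w8.png

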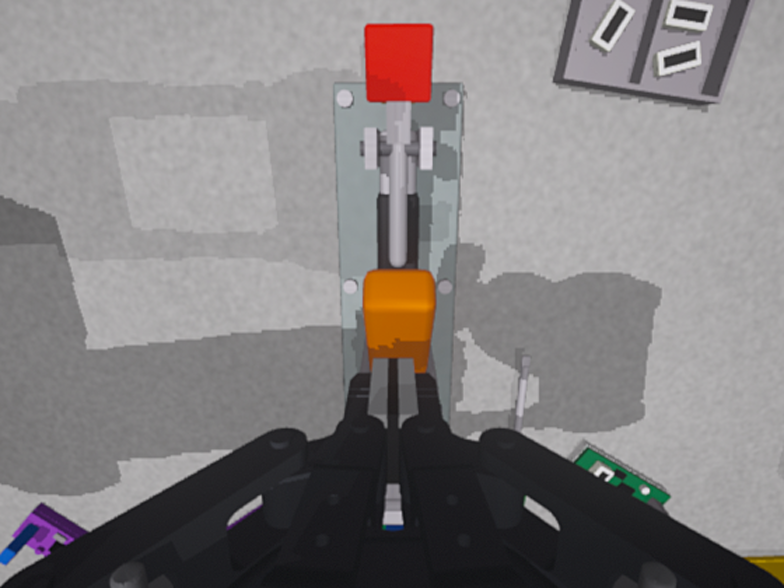

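View pics/s8.png

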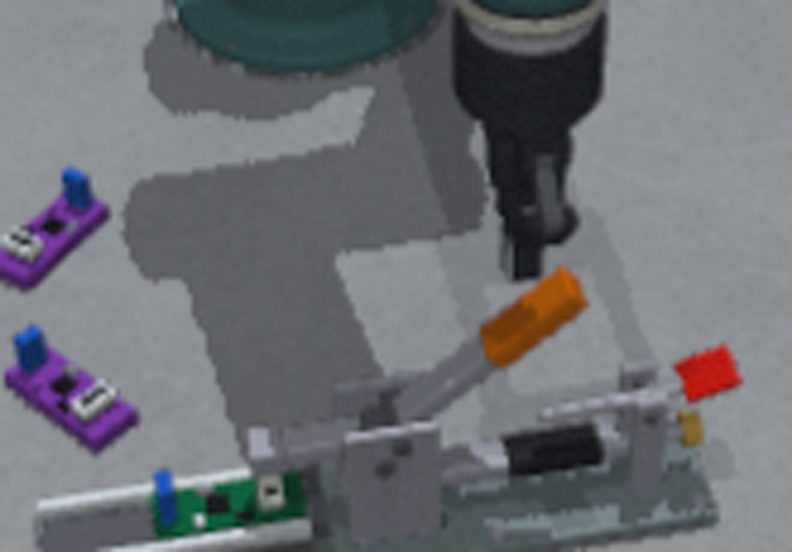

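Request:
carry_out([
  {"delta_pos": [0.002, 0, 0.008], "dr": [0, 0, 0]},
  {"delta_pos": [0, 0, 0.005], "dr": [0, 0, 0]},
  {"delta_pos": [0, 0, 0.003], "dr": [0, 0, 0]},
  {"delta_pos": [0, 0, 0.002], "dr": [0, 0, 0]},
  {"delta_pos": [0, -0.001, 0.002], "dr": [0, 0, 0]},
  {"delta_pos": [0, -0.0015, 0.002], "dr": [0, 0, 0]},
])

```text
time: 11.02
tool_pos: [0.562, 0.0297, 0.1726]
tcp_rot: [3.139, -0.052, 0.001]
wrist_force: [-4.9, -7.2, 12.8]
width: 0.002
```

Run:
```python
from h import *
s,r=st();print(s["torque"].round(2))
```

```text
t 11.03 tcp stand mm [  1.3 134.1 172.6] F [-4.9 -7.2 12.8] w 0.0 xang -1.9
[-0.99  0.83  0.02]
```

Request:
carry_out([
  {"delta_pos": [-0.001, -0.002, 0.0025], "dr": [0, 0, 0]},
  {"delta_pos": [0, -0.002, 0.0025], "dr": [0, 0, 0]},
  {"delta_pos": [0, -0.002, 0.0028], "dr": [0, 0, 0]},
])

```text
time: 11.4
tool_pos: [0.5622, 0.0346, 0.1674]
tcp_rot: [3.137, -0.052, 0.005]
wrist_force: [-6.6, -8.1, 17.7]
width: 0.002
```

Run:
```python
from h import *
s,r=st();print(s["torque"].round(2))
c=cam("scene");crop(c,250,150,345,265,4.8,"s9.png");c=cam("wrist");crop(c,0,0,560,420,1.4,"w9.png")
```

```text
t 11.4 tcp stand mm [  1.4 138.9 167.4] F [-6.6 -8.1 17.7] w 0.0 xang -1.91
[-1.21  1.14 -0.02]
```

View pics/s9.png

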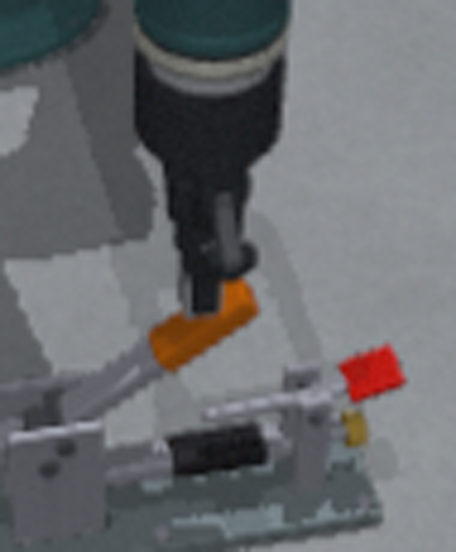

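View pics/w9.png

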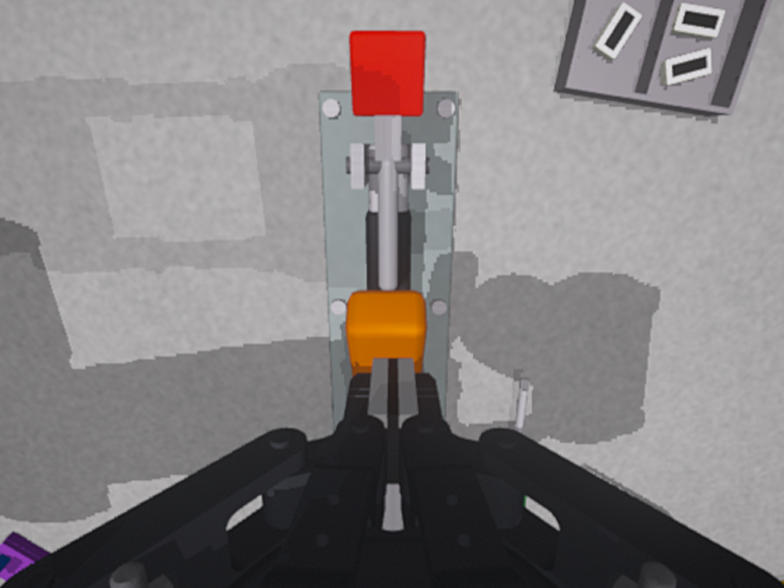

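Request:
carry_out([
  {"delta_pos": [-0.0015, -0.0015, 0.002], "dr": [0, 0, 0]},
  {"delta_pos": [0, -0.0015, 0.002], "dr": [0, 0, 0]},
  {"delta_pos": [0, -0.0015, 0.002], "dr": [0, 0, 0]},
])

```text
time: 11.88
tool_pos: [0.5622, 0.0389, 0.1622]
tcp_rot: [3.137, -0.052, 0.01]
wrist_force: [-4.0, -8.3, 17.8]
width: -0.004
```

Request:
carry_out([
  {"delta_pos": [-0.0005, -0.0015, 0.002], "dr": [0, 0, 0]},
  {"delta_pos": [0, -0.0015, 0.002], "dr": [0, 0, 0]},
  {"delta_pos": [0, -0.0015, 0.002], "dr": [0, 0, 0]},
])

```text
time: 12.25
tool_pos: [0.5623, 0.0433, 0.1562]
tcp_rot: [3.137, -0.052, 0.012]
wrist_force: [-2.7, -8.6, 16.9]
width: -0.001
```

Run:
```python
from h import *
s,r=st();print(s["torque"].round(2))
```

```text
t 12.25 tcp stand mm [  1.2 147.7 156.2] F [-2.7 -8.6 16.9] w -0.0 xang -1.9
[-1.44  0.49  0.04]
```

Request:
carry_out([
  {"delta_pos": [-0.0005, -0.0013, 0.0022], "dr": [0, 0, 0]},
  {"delta_pos": [0, -0.0013, 0.0022], "dr": [0, 0, 0]},
  {"delta_pos": [0, -0.0013, 0.0022], "dr": [0, 0, 0]},
  {"delta_pos": [0, -0.0013, 0.0022], "dr": [0, 0, 0]},
])

```text
time: 12.75
tool_pos: [0.5624, 0.0489, 0.1473]
tcp_rot: [3.137, -0.052, 0.013]
wrist_force: [-1.9, -9.0, 15.9]
width: -0.001
```

Request:
carry_out([
  {"delta_pos": [-0.0005, -0.001, 0.0022], "dr": [0, 0, 0]},
  {"delta_pos": [0, -0.001, 0.0022], "dr": [0, 0, 0]},
  {"delta_pos": [0, -0.001, 0.0022], "dr": [0, 0, 0]},
  {"delta_pos": [0, -0.001, 0.0022], "dr": [0, 0, 0]},
])

```text
time: 13.25
tool_pos: [0.5624, 0.0537, 0.1377]
tcp_rot: [3.139, -0.053, 0.014]
wrist_force: [1.1, -5.8, 10.1]
width: 0.002
```

Run:
```python
from h import *
s,r=st();print(s["torque"].round(2))
```

```text
t 13.25 tcp stand mm [  1.  158.  137.7] F [ 1.1 -5.8 10.1] w 0.0 xang -1.92
[-0.89 -0.28 -0.03]
```

Request:
carry_out([
  {"delta_pos": [0, -0.0006, 0.002], "dr": [0, 0, 0]},
  {"delta_pos": [0, -0.0006, 0.002], "dr": [0, 0, 0]},
  {"delta_pos": [0, -0.0006, 0.002], "dr": [0, 0, 0]},
])

```text
time: 13.62
tool_pos: [0.5623, 0.0563, 0.1308]
tcp_rot: [3.14, -0.053, 0.013]
wrist_force: [3.2, -2.5, 5.6]
width: -0.001
```

Request:
carry_out([
  {"delta_pos": [0, -0.0006, 0.0015], "dr": [0, 0, 0]},
  {"delta_pos": [0, -0.0006, 0.0015], "dr": [0, 0, 0]},
])

```text
time: 13.88
tool_pos: [0.5605, 0.0581, 0.1262]
tcp_rot: [-3.141, 0.054, -0.007]
wrist_force: [1.4, -0.7, 2.9]
width: -0.002
```

Request:
carry_out([
  {"delta_pos": [0, -0.0005, 0.0015], "dr": [0, 0, 0]},
  {"delta_pos": [0, -0.0005, 0.0015], "dr": [0, 0, 0]},
])

```text
time: 14.12
tool_pos: [0.5572, 0.0593, 0.1205]
tcp_rot: [-3.141, 0.053, 0.005]
wrist_force: [-1.5, -0.3, 3.5]
width: -0.002
```

Request:
carry_out([
  {"delta_pos": [0, -0.0005, 0.0015], "dr": [0, 0, 0]},
  {"delta_pos": [0, -0.0005, 0.0015], "dr": [0, 0, 0]},
])

```text
time: 14.38
tool_pos: [0.5575, 0.0598, 0.1192]
tcp_rot: [3.14, -0.053, -0.005]
wrist_force: [-5.7, -3.5, 12.7]
width: -0.005
```

Request:
carry_out([
  {"delta_pos": [-0.001, -0.0003, 0.001], "dr": [0, 0, 0]},
  {"delta_pos": [0, 0, 0.0007], "dr": [0, 0, 0]},
])

```text
time: 14.62
tool_pos: [0.5574, 0.0599, 0.1187]
tcp_rot: [3.14, -0.053, -0.001]
wrist_force: [-5.4, -2.9, 14.8]
width: -0.004
```

Run:
```python
from h import *
s,r=st();print(s["torque"].round(2))
c=cam("scene");crop(c,180,170,345,285,4.8,"s10.png")
```

```text
t 14.62 tcp stand mm [ -4.2 164.  118.7] F [-5.4 -2.9 14.8] w -0.0 xang -1.92
[-0.45  0.91  0.01]
```

View pics/s10.png

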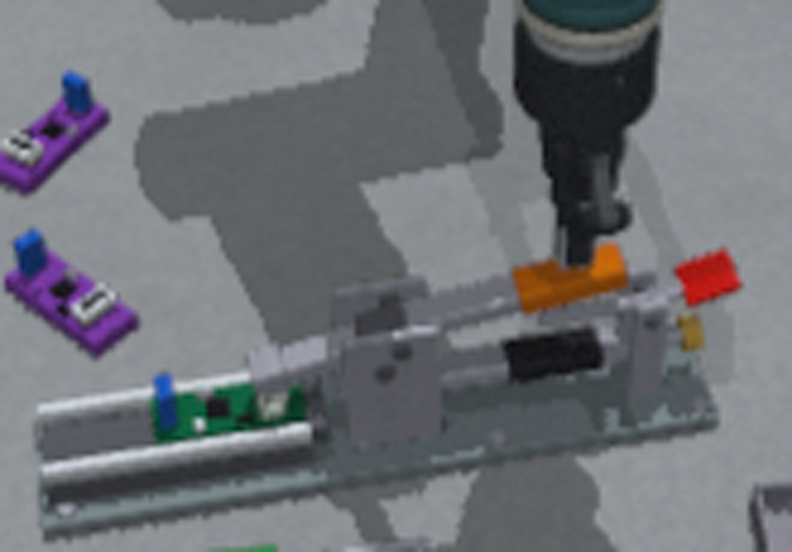

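Request:
carry_out([
  {"delta_pos": [0, 0, -0.005], "dr": [0, 0, 0]},
  {"delta_pos": [0, 0, -0.005], "dr": [0, 0, 0]},
  {"delta_pos": [0, 0, -0.01], "dr": [0, 0, 0]},
  {"delta_pos": [0, 0, -0.02], "dr": [0, 0, 0]},
  {"delta_pos": [0, 0, -0.03], "dr": [0, 0, 0]},
  {"delta_pos": [0, 0, 0], "dr": [0, 0, 0]},
])

```text
time: 15.42
tool_pos: [0.5598, 0.0607, 0.1901]
tcp_rot: [-3.141, 0.053, -0.009]
wrist_force: [0.2, 0.6, -0.1]
width: -0.0
```

Run:
```python
from h import *
s,r=st()
c=cam("scene");crop(c,180,170,345,285,4.8,"s11.png")
c=cam("wrist");crop(c,0,0,560,420,1.4,"w11.png")
```

```text
t 15.43 tcp stand mm [ -1.9 164.9 190.1] F [ 0.2  0.6 -0.1] w -0.0 xang -1.94
```

View pics/s11.png

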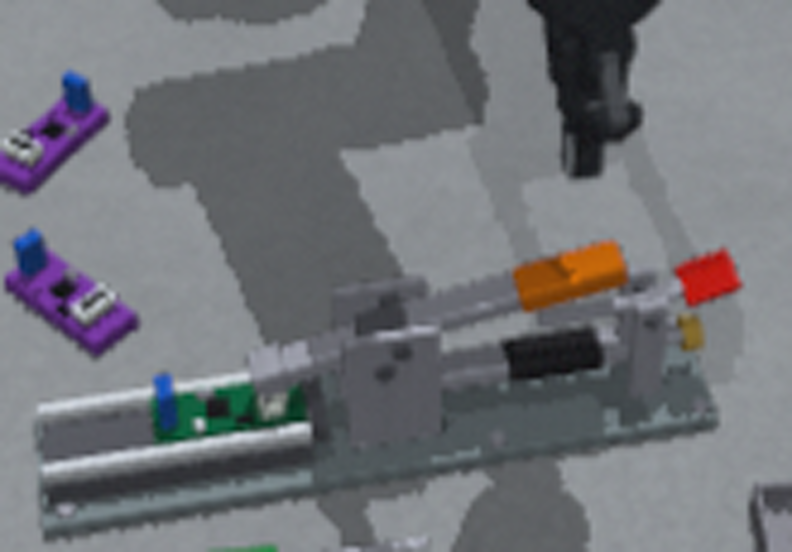

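View pics/w11.png

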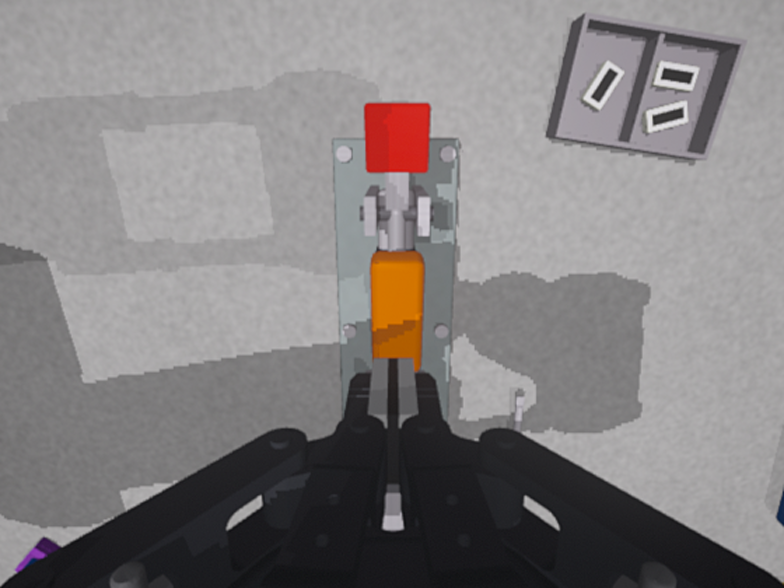

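Request:
carry_out([
  {"delta_pos": [0.001, -0.041, 0], "dr": [0, 0, 0]},
  {"delta_pos": [0.001, -0.041, 0], "dr": [0, 0, 0]},
  {"delta_pos": [0, 0, 0.04], "dr": [0, 0, 0]},
  {"delta_pos": [0, 0, 0.03], "dr": [0, 0, 0]},
  {"delta_pos": [0, 0, 0.01], "dr": [0, 0, 0]},
  {"delta_pos": [0, 0, 0], "dr": [0, 0, 0]},
])

```text
time: 16.27
tool_pos: [0.5614, 0.142, 0.1057]
tcp_rot: [3.141, -0.054, -0.005]
wrist_force: [-0.4, 0.3, -0.4]
width: -0.002
```

Run:
```python
from h import *
s,r=st()
c=cam("scene");crop(c,240,150,345,265,4.8,"s12.png")
c=cam("wrist");crop(c,0,0,560,420,1.4,"w12.png")
```

```text
t 16.27 tcp stand mm [ -3.  246.2 105.7] F [-0.4  0.3 -0.4] w -0.0 xang -1.96
```

View pics/s12.png

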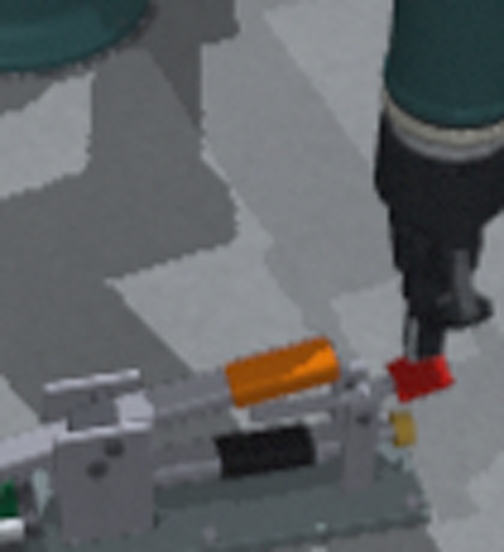

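View pics/w12.png

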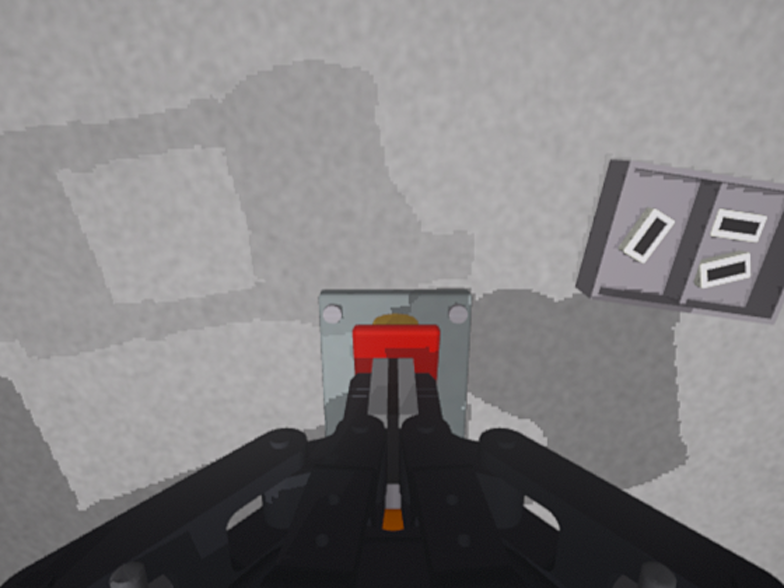

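Request:
carry_out([
  {"delta_pos": [0.001, 0, 0.005], "dr": [0, 0, 0]},
  {"delta_pos": [0, 0, 0.004], "dr": [0, 0, 0]},
  {"delta_pos": [0, 0, 0.002], "dr": [0, 0, 0]},
  {"delta_pos": [0, 0, 0.002], "dr": [0, 0, 0]},
  {"delta_pos": [0, 0, 0.002], "dr": [0, 0, 0]},
])

```text
time: 17.0
tool_pos: [0.5638, 0.1426, 0.0924]
tcp_rot: [-3.141, 0.054, -0.001]
wrist_force: [-1.4, 1.0, 3.3]
width: -0.001
```

Request:
carry_out([
  {"delta_pos": [0, 0, 0.002], "dr": [0, 0, 0]},
  {"delta_pos": [0, 0, 0.002], "dr": [0, 0, 0]},
])

```text
time: 17.25
tool_pos: [0.5639, 0.1425, 0.0882]
tcp_rot: [-3.141, 0.054, -0.001]
wrist_force: [0.2, 1.4, 1.7]
width: -0.0
```

Request:
carry_out([
  {"delta_pos": [0, 0, 0.002], "dr": [0, 0, 0]},
  {"delta_pos": [0, 0, 0.002], "dr": [0, 0, 0]},
])

```text
time: 17.5
tool_pos: [0.5638, 0.1425, 0.0841]
tcp_rot: [-3.141, 0.053, -0.001]
wrist_force: [1.2, 2.6, 3.6]
width: 0.002
```

Run:
```python
from h import *
s,r=st()
c=cam("scene");crop(c,240,150,345,265,4.8,"s13.png")
```

```text
t 17.5 tcp stand mm [ -0.7 246.8  84.1] F [1.2 2.6 3.6] w 0.0 xang -1.95
```

View pics/s13.png

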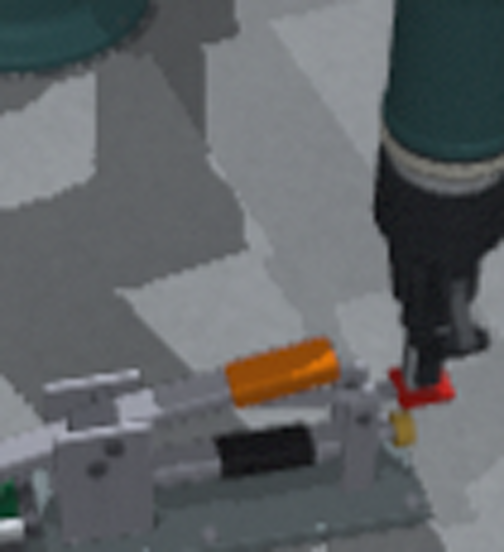

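Request:
carry_out([
  {"delta_pos": [0, 0, 0.002], "dr": [0, 0, 0]},
  {"delta_pos": [0, 0, 0.002], "dr": [0, 0, 0]},
])

```text
time: 17.8
tool_pos: [0.5638, 0.1425, 0.0802]
tcp_rot: [-3.141, 0.054, -0.001]
wrist_force: [-1.2, 1.7, 8.9]
width: 0.001
```

Request:
carry_out([
  {"delta_pos": [0, 0, 0.002], "dr": [0, 0, 0]},
  {"delta_pos": [0, 0, 0.002], "dr": [0, 0, 0]},
])

```text
time: 18.05
tool_pos: [0.5639, 0.1426, 0.0775]
tcp_rot: [-3.141, 0.053, -0.001]
wrist_force: [-1.6, 2.1, 7.0]
width: -0.003
```

Request:
carry_out([
  {"delta_pos": [0, 0, 0.002], "dr": [0, 0, 0]},
  {"delta_pos": [0, 0, 0.002], "dr": [0, 0, 0]},
])

```text
time: 18.3
tool_pos: [0.5638, 0.1422, 0.0725]
tcp_rot: [3.141, -0.053, 0.001]
wrist_force: [0.0, 1.0, 6.3]
width: 0.002
```

Run:
```python
from h import *
s,r=st()
c=cam("scene");crop(c,240,150,345,265,4.8,"s14.png")
```

```text
t 18.3 tcp stand mm [ -0.7 246.5  72.5] F [0.  1.  6.3] w 0.0 xang -1.94
```

View pics/s14.png

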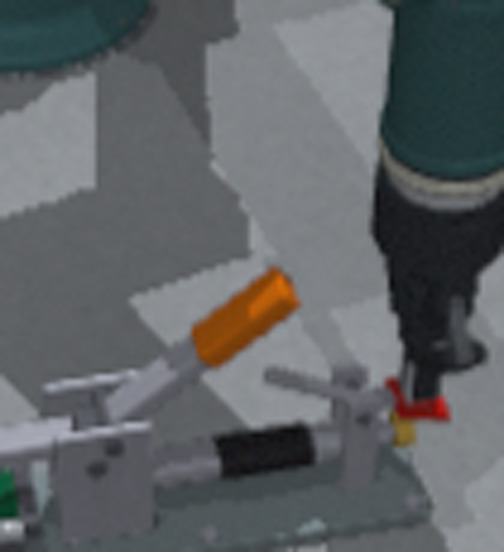

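Popped open. Now I'll retreat straight up and look over the module from above the feed end.

Request:
carry_out([
  {"delta_pos": [0, 0, -0.01], "dr": [0, 0, 0]},
  {"delta_pos": [0, 0, -0.02], "dr": [0, 0, 0]},
  {"delta_pos": [0, 0, -0.05], "dr": [0, 0, 0]},
  {"delta_pos": [0, 0, -0.06], "dr": [0, 0, 0]},
  {"delta_pos": [0, 0, -0.06], "dr": [0, 0, 0]},
  {"delta_pos": [-0.04, 0, 0], "dr": [0, 0, 0]},
  {"delta_pos": [-0.05, 0.03, 0], "dr": [0, 0, 0]},
  {"delta_pos": [-0.04, 0.05, 0], "dr": [0, 0, 0]},
  {"delta_pos": [0, 0.06, 0], "dr": [0, 0, 0]},
  {"delta_pos": [0, 0.06, 0], "dr": [0, 0, 0]},
])

```text
time: 19.6
tool_pos: [0.4263, -0.0535, 0.273]
tcp_rot: [3.14, -0.051, 0.001]
wrist_force: [0.8, -0.1, 0.1]
width: 0.004
```

Request:
carry_out([
  {"delta_pos": [0, 0.06, 0], "dr": [0, 0, 0]},
  {"delta_pos": [0, 0.06, 0], "dr": [0, 0, 0]},
  {"delta_pos": [0.04, 0.06, 0], "dr": [0, 0, 0]},
  {"delta_pos": [0.05, 0.02, 0.02], "dr": [0, 0, 0]},
  {"delta_pos": [0.04, 0, 0.04], "dr": [0, 0, 0]},
  {"delta_pos": [0, 0, 0.04], "dr": [0, 0, 0]},
  {"delta_pos": [0, 0, 0], "dr": [0, 0, 0]},
])

```text
time: 20.48
tool_pos: [0.5424, -0.2468, 0.1679]
tcp_rot: [-3.137, 0.053, 0.015]
wrist_force: [-0.5, -0.4, -0.8]
width: 0.002
```

Run:
```python
from h import *
s,r=st()
c=cam("scene");crop(c,180,200,345,285,4.8,"s15.png")
c=cam("wrist");crop(c,0,0,560,420,1.4,"w15.png")
```

```text
t 20.48 tcp stand mm [  -8.8 -143.   167.9] F [-0.5 -0.4 -0.8] w 0.0 xang -1.94
```

View pics/s15.png

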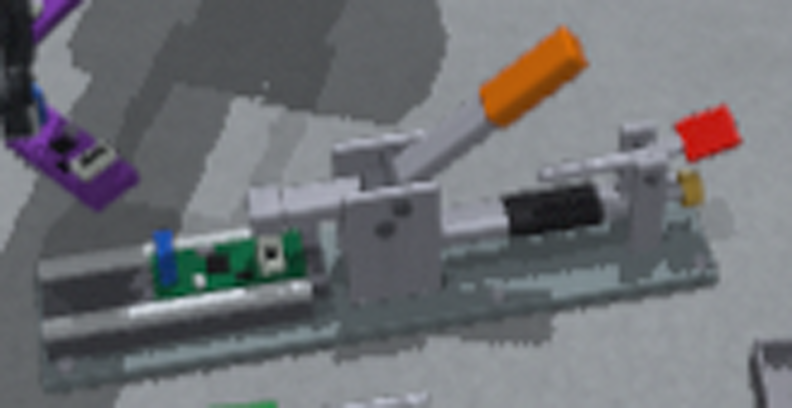

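View pics/w15.png

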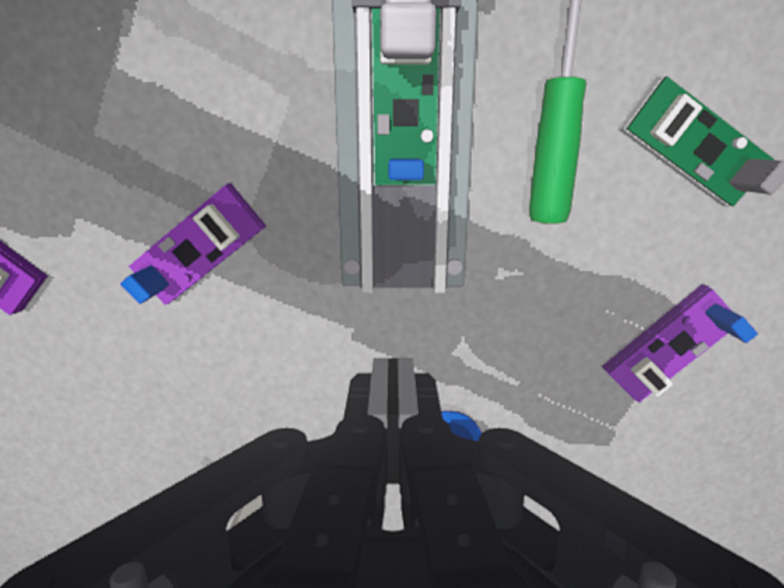

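Run:
```python
import cv2,numpy as np
a=cv2.imread("pics/s6.png");b=cv2.imread("pics/s15.png")
f=lambda i:cv2.resize(i[215:310,140:330],None,fx=4,fy=3.1,interpolation=cv2.INTER_CUBIC)
cv2.imwrite("pics/cmp.png",np.vstack([f(a),f(b)]))
```

```text
(no output)
```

View pics/cmp.png

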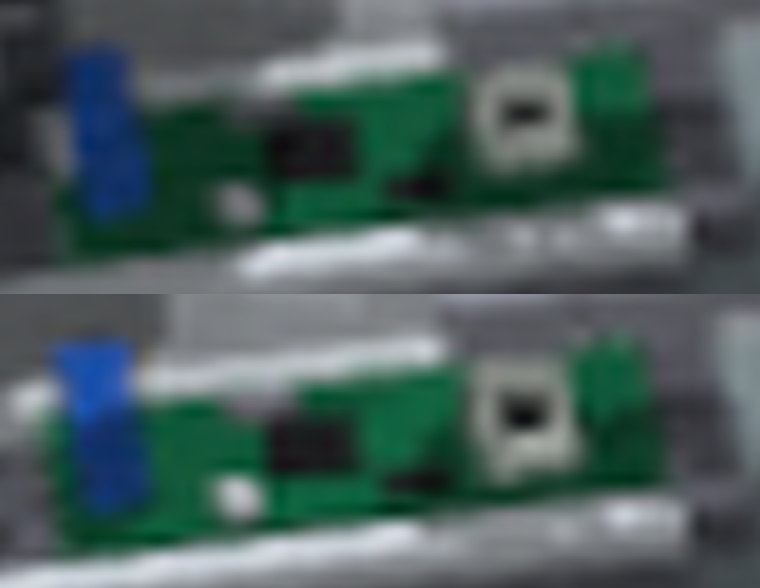

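Request:
carry_out([
  {"delta_pos": [0.008, -0.015, 0.03], "dr": [0, 0, 0]},
  {"delta_pos": [0, 0, 0.03], "dr": [0, 0, 0]},
  {"delta_pos": [0, 0, 0], "dr": [0, 0, 0]},
])

```text
time: 20.95
tool_pos: [0.5534, -0.233, 0.1125]
tcp_rot: [-3.141, 0.053, 0.002]
wrist_force: [0.3, 0.2, 0.6]
width: -0.0
```

Run:
```python
from h import *
s,r=st()
c=cam("wrist");crop(c,180,0,380,150,4,"w16.png")
```

```text
t 20.95 tcp stand mm [   1.7 -128.9  112.5] F [0.3 0.2 0.6] w -0.0 xang -1.94
```

View pics/w16.png

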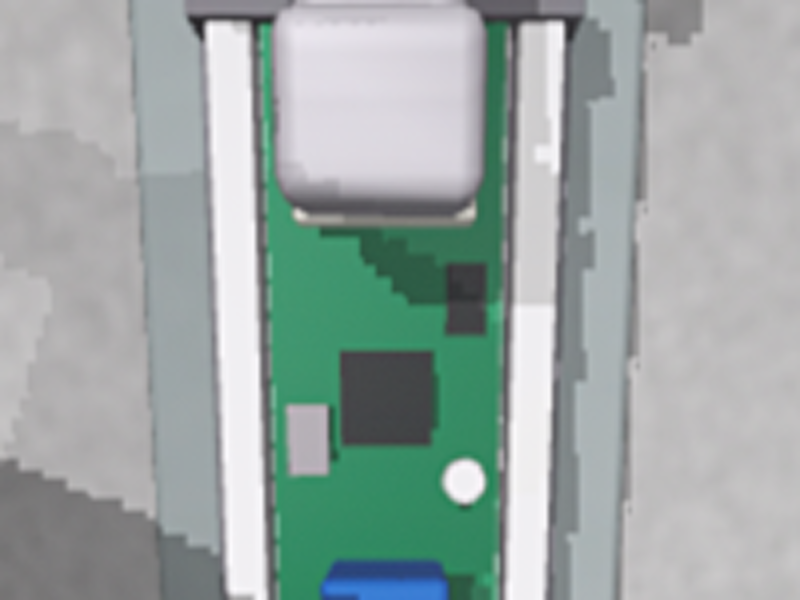

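Run:
```python
from h import *
c=cam("scene")
print(proj(c,W([(0,-20,53.7),(0,-20,50),(0,-20,42)])))
c2=c["frame"]
crop(c,180,200,345,285,4.8,"s17.png")
a=cv2.imread("pics/s6.png");b=cv2.imread("pics/s17.png");print(a.shape,b.shape)
# downsample back
dn=lambda i:cv2.resize(i,(165,85),interpolation=cv2.INTER_AREA).max(2)
A,B=dn(a),dn(b)
np.set_printoptions(linewidth=200)
print(A[46:63,50:64]);print(B[46:63,50:64])
```

```text
[[234.59450855 250.93007866]
 [234.68724652 251.79036415]
 [234.88635688 253.63741527]]
(408, 792, 3) (408, 792, 3)
[[138 127 103 102  97  96  95  95  93  89  93  95  98  96]
 [162 153 114  95  93  93  94  94  96  98  91  94  87  91]
 [192 178 125  94  92  95  98  97  90  89  90  90  77  88]
 [152 137 105  92  97 117 121 118 103  87  88  87  83  84]
 [100  91  88  94 119 130 131 131 125  92  89  89  86  83]
 [ 89  87  85  89 125 101  89 104 125  91  87  88  83  65]
 [ 89  89  81  86 124  77  47  78 118  78  68  68  64  50]
 [ 89  84  67  77 116  99 104 121 124  73  54  54  52  50]
 [ 85  67  53  67 107 121 128 135 123  77  53  51  51  53]
 [ 81  52  48  61  92 113 107 106  89  66  53  51  53  61]
 [ 54  32  37  54  69  79  72  68  58  53  51  51  58  62]
 [ 29  18  32  50  53  53  53  53  53  54  56  58  63  71]
 [ 53  45  47  55  55  56  57  68  75  83 108 126 126 123]
 [ 79  79  77  79  90 101 104 105 109 117 155 199 184 168]
 [177 133 124 112 115 134 154 134 147 141 146 170 162 152]
 [195 169 161 141 125 131 145 131 140 133 127 128 129 126]
 [152 150 146 136 125 124 122 112 105 10
[... 323 characters left out ...]
7  85  90 123  97  92 105 121  91  88  87  83  67]
 [ 88  88  81  85 125  69  39  75 121  78  81  69  63  52]
 [ 89  83  66  83 125  75  39  87 133  71  63  54  52  52]
 [ 85  65  55  76 118 120 141 153 148  85  54  53  58  57]
 [ 81  52  50  70 104 135 153 152 136  88  59  59  62  65]
 [ 54  34  42  64  93 124 112 103  98  72  61  61  61  65]
 [ 29  20  37  62  74  87  74  67  68  63  61  60  62  73]
 [ 56  47  52  61  63  62  65  77  88  92 109 126 127 124]
 [ 73  76  86  92 107 117 122 127 133 133 157 198 185 170]
 [176 132 132 133 140 143 146 149 164 150 147 171 163 154]
 [196 170 164 149 136 134 134 136 146 136 127 128 130 127]
 [152 151 148 136 126 126 125 116 109 108 105 100  96  94]]
```

The module sits at the stop. The scene view shows the connector's lower edge about 1 px lower (0.9 px expected), but the pad hides its top. I'll take a tilted wrist look to confirm it.

Request:
carry_out([
  {"delta_pos": [0, 0, -0.03], "dr": [0, 0, 0]},
  {"delta_pos": [0, 0, 0], "dr": [0.16, 0, 0]},
  {"delta_pos": [0, 0, 0], "dr": [0.16, 0, 0]},
  {"delta_pos": [0, 0, 0], "dr": [0.16, 0, 0]},
  {"delta_pos": [0, 0, 0], "dr": [0.16, 0, 0]},
  {"delta_pos": [0, 0, 0], "dr": [0.16, 0, 0]},
  {"delta_pos": [0, 0, 0], "dr": [0.16, 0, 0]},
  {"delta_pos": [0, 0, 0], "dr": [0.14, 0, 0]},
  {"delta_pos": [0, 0, 0], "dr": [0, 0, 0]},
])

```text
time: 22.18
tool_pos: [0.5538, -0.2351, 0.1405]
tcp_rot: [-2.041, 0.037, -0.02]
wrist_force: [-0.6, -1.2, -0.1]
width: -0.0
```

Run:
```python
from h import *
s,r=st()
c=cam("wrist");print(S(c["p"]))
im=cv2.resize(c["frame"][:,:,::-1],None,fx=1.4,fy=1.4);cv2.imwrite("pics/w17.png",im)
u=proj(c,W([(0,-20,50)]))[0].astype(int);print(u)
x0,y0=max(u[0]-40,0),max(u[1]-30,0)
im=cv2.resize(c["frame"][y0:y0+60,x0:x0+80,::-1],None,fx=9,fy=9,interpolation=cv2.INTER_CUBIC)
for z,col in((42,(0,0,255)),(50,(255,0,255)),(53.7,(255,255,0))):
    for x in(-13,13):
        q=(proj(c,W((x-1,-27,z)))[0]-[x0-.5,y0-.5])*9;cv2.circle(im,tuple(int(t) for t in q),4,col,-1)
cv2.imwrite("pics/w17c.png",im)
```

```text
t 22.18 tcp stand mm [   2.2 -130.9  140.5] F [-0.6 -1.2 -0.1] w -0.0 xang -2.04
[   2.14482978 -221.9545211   274.30370282]
[277 228]
```

View pics/w17.png

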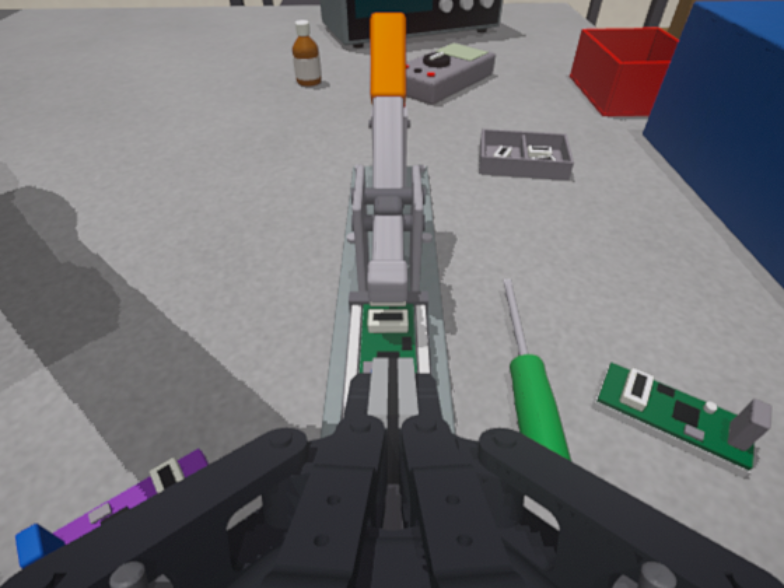

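View pics/w17c.png

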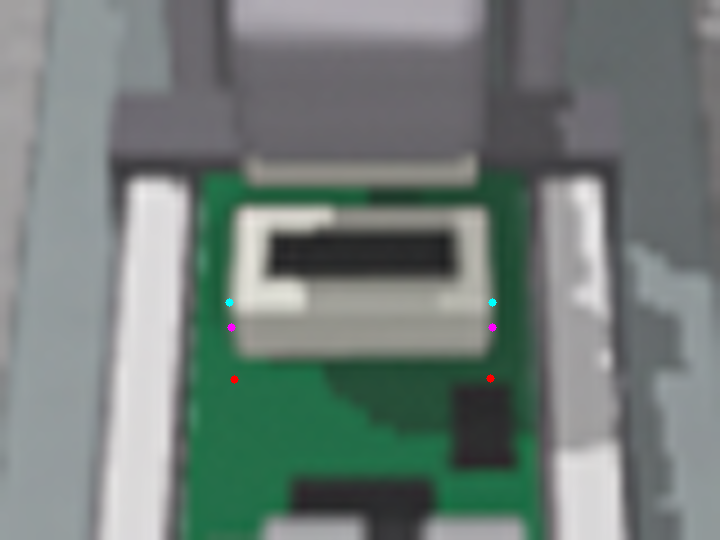

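The connector's front face is about 47 crop px tall, against 52 expected fully home and 77 unpressed. So it is home, with the pad well clear above it. Handing in.

Run:
```python
from h import *
st();print(bot.finish_job())
```

```text
t 22.23 tcp stand mm [   2.8 -130.5  142. ] F [-0.1  0.7  0.1] w -0.0 xang -1.99
the job is handed in; nothing more can be done
None
```

The job is done and handed in at about 22 s of the 72 s allowed; `finish_job` reports no verdict.

1. **Module:** I pushed it by the blue lug to the back stop, with a highest measured reading of about 6 N.
2. **Pliers locked:** I squeezed the orange handle down with readings up to about 21 N. The force fell to about 3 N, then rose at the hard stop, roughly 10° up. When I let go, the handle stayed down by itself.
3. **Release:** I pressed the red lever with readings up to about 9 N until the pliers sprang open, then moved the arm clear.

**Last checks:**
- The wrist views show the module's end at the stop and the handle and jaw open.
- In the close view the connector's front face was 47 px tall. Fully home should be about 52 px and unpressed about 77 px, so I take it as fully home.
- The wider scene picture was less clear about the connector. Its lower edge had dropped about 1 px as expected, but its top edge showed no shift, probably because the pad hides it there.
- The arm was touching nothing at hand-in, with a wrist force under 1 N.
- Forces were read only at the end of each move call, so any brief peak within a call was not seen.

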